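# Close a fuel tank with its click-stop cap

### The arm

A 6-joint arm with a two-finger parallel gripper is mounted at the origin on the work surface. World frame = base frame: x ahead of the robot, y to its left, z up, the work surface at z = 0. Lengths are in m, angles in rad, forces in N, time in s.
With the tool pointing down it reaches from about 0.325 to 0.875 m from the base axis. Payload 4.4 kg.
Tool frame: the origin (TCP) lies at the very end of the fingers, on their centre line; the grasp point (between the pads) lies grip_point_offset behind it (grip_point_offset is the distance from the TCP to the grasp point, in m); z points along the fingers, y is the direction in which the jaws open and shut (so a half turn about z gives the same grasp; the last joint's range is limited). The gripper opens to 85 mm and grips with 20 to 120 N. Pads are 22 mm wide; open, the fingers measure 114 mm over their backs; the gripper's body (76 mm by 85 mm) begins 54 mm behind the grasp point. The pads swing forward as they close: fully open they stand 13 mm farther back than shut.
Start: joints at [0.989, 0.207, 1.542, -0, 1.393, -0.15], TCP at [0.241, 0.522, 0.231] pointing down, gripper open.
Joint ranges: [-2.73, 2.73], [-0.86, 2.22], [0.23, 2.46], [-1.11, 4.25], [0.08, 2.63], [-2.82, 2.82]. Speed limits (rad/s): [2.79, 2.79, 3.14, 3.14, 3.14, 3.14].

### API

Orientations are given as a unit quaternion [x, y, z, w].
In Python, from rig import * gives the robot as it stands.
- The arm moves only by the tool drive_tool, never from a script. Its argument "increments" is a list that holds one entry, the list of rows, each a list of 7 numbers: the shift along the tool's x, y, z in cm, then the turn, a rotation vector about the tool's x, y, z in rad, then the opening in per cent of the stroke, from 0 (shut) to 100 (fully open). A call has 1 to 20 rows; each row is the pose to reach, as a shift and turn from the pose commanded when the call began, along the tool's axes at that moment; what a row does not reach only later rows make up. A row lasts 1/10 s, in which the tool goes at most 50 mm and 8.59 degrees, less where a joint would pass 70% of its speed; a pose out of reach is approached as far as the arm can. A call with a gripper value outside its range is refused whole. The fingers move at their own pace and stop on an object; "squeeze" is the grip in N (left out, the last holds). Time passes only in rows, so rows that repeat a pose let the fingers close. It gives the time, the measured TCP pose, the force and the opening at its end, in the units of the state.
- state(): the state, without advancing time (a new reading comes with each control period).
- snapshot(name): name is "scene" or "top" or "wrist"; returns a dict with "pixels" (480x640x3 uint8, red, green, blue), "vertical_fov" (degrees; the focal length in pixels is half the picture's height over the tangent of half this angle, whatever the lens; pixels are square), "cx", "cy" (the principal point, pixels), "R" (3x3) and "t" (3): a world point X has camera coordinates R X + t. Camera axes: x right, y down, z forward; pixel columns grow to the right and rows downward; lengths in m; the calibration is good to about 2 mm. A picture is of the moment at which its call begins. There is no depth.
- finish_job(): hands the job in, once; it reports no verdict.
The state is a dict: "time": time; "qpos": joint angles; "joint_vel": joint speeds; "joint_efforts": joint torques, N m; "tcp_pos": TCP position; "tool_rot": TCP orientation; "wrist_force": force on the tool from outside, world axes, zero at the start; "moment": the same for the moment, N m; "width": finger opening in m.
Only numpy, scipy, OpenCV 4.12 (cv2) and the standard library are available. Lean on these libraries where they do the work, as an engineer would, in place of code of your own. Each camera call takes 0.05 s, during which the arm holds its last target.

### The job

Close the fuel tank with its red click-stop cap: set the cap's lugs into the slots of the filler neck, push it down gently against the sprung seal and turn it clockwise so that the lugs lock under the rim, then keep turning until the ratchet in the cap clicks once, and stop before it clicks again. Do not force the neck, leave the other things where they are, and let go of the cap when it is shut.

Things in the scene. Friction and masses are not known exactly. Their poses are not given: they have to be found in the camera images.
- cap: White insert of the loose red cap (about 0.12 kg in all). Origin: centre of its flat underside, on which the cap stands upright on the table; z up. Insert: 36 mm across, 15 mm tall. Two lugs stick out along its +x and -x to 24.5 mm from the axis, 10 mm wide (y), 3.5 to 9.5 mm above the origin. Turned by half a turn the cap is the same.
- bar (a point): Centre of the red grip bar on the cap's shell, on the axis, 39.5 mm above cap. Bar: 52 mm long along this point's x, 14 mm thick along y, from 27 to 52 mm above cap, with a white line along its top. At the start the bar lies along the lugs (x of the point = x of cap).
- shell_face (a point): Centre of the flat underside of the shell, 15 mm above cap; axes as bar. Shell: red fluted disc 58 mm across, 12 mm tall. Turned clockwise (from above) it drives the insert; if the insert is stopped, the ratchet slips: a click each 20 degrees, torque peaking (about 0.55 N m) at 5 degrees of slip, low (about 0.25) at 15, peaking again at 25. Slip: angle from cap x to this x.
- neck (a point): Centre of the top of the filler neck's bayonet ring on the green tank, as drawn; z up. The steel ring (62 mm across), with slots and seal, really stands up to 2 mm higher or lower than this: feel for it. Its flange is 4 mm thick with a round opening 39 mm across and two slots along +x and -x, 14 mm wide, reaching 27 mm from the axis, for the cap's lugs. Over 40 N from the cap damages it.
- seal_top (a point): Top of the sprung rubber seal as drawn, 9 mm below the ring's top. A cap just set in rests on it with its lugs still in the slots, where they cannot turn (the ratchet then slips uselessly). Its underside must be pushed to 13.5 to 15 mm below the ring's top (6 to 9 N) to bring the lugs under the flange; at 15 mm the shell lies hard on the ring (force rises at once: 12 N is plenty).
- slot (a point): Outer end of the slot on neck's +x side, 27 mm from the axis, as drawn. Under the flange the lugs turn clockwise only; after 20 degrees the seal holds them up against it. Friction is below 0.2 N m. A hidden hard stop lies somewhere between 24 and 84 degrees from the slots: there the ratchet must click once (11 to 34 degrees of slip). Regrasping is fine.
- tank: Green fuel tank, 150 x 200 mm, top 105 mm above the bench, on two wooden blocks, fixed. Origin: on the bench under its middle; neck lies at x -15, y +30, z +145 mm in its frame, same axes.
- hose_fitting: Brass hose fitting, 44 mm across and 70 mm tall, origin under its centre. It stands on the other side of the tank from the cap; leave it alone.
- oil_bottle: Grey oil bottle, 68 mm across, 200 mm tall; leave alone.
- grease_jar: Amber jar, 72 mm across, 70 mm tall; leave alone.
- mug: Blue mug, 82 mm across, 92 mm tall; leave alone.
- wrench: Steel wrench lying on the bench; leave alone.
- screwdriver: Screwdriver lying on the bench; leave alone.
- funnel: Blue funnel standing mouth down, 114 mm across, 110 mm tall; leave alone.
Things that resemble listed ones, but are neither listed nor needed, are in the scene too. Several things look just like the cap: the one meant starts farthest to the robot's right.

How it is judged:
By the outcome, as a careful person would: the job done as asked, in the order asked, and still so for the second after the job is handed in, with the robot touching nothing.
It also fails if it takes over 72 s, if anything falls off the work surface, if the arm or the gripper's body presses on something with over 40 N, if the wrist force passes 120 N, or if a joint passes its speed limit or range.

## Working session

There is one attempt and no reset: what is moved stays moved. The work goes in short steps, Python scripts to look and compute and a tool call to move; the robot and the scene stay as the last step left them, time stands still between calls to the robot, and variables do not carry over. Pictures are saved under pics/ and viewed, and the job is handed in when it is done.

Besides the shell and the picture viewer there is one more tool, called after "Emit:" as name(argument=value, ...) on one line, values as JSON. drive_tool: Moves the arm, as the interface text tells. Its arguments: {"type":"object","properties":{"increments":{"type":"array","items":{"type":"array","items":{"type":"array","items":{"type":"number"}}}},"squeeze":{"type":"number"}},"required":["increments"]}

```bash
ls; mkdir -p pics; cat > h.py <<'E'
from rig import *
import numpy as np, cv2
def snap(n,f):
    s=snapshot(n); cv2.imwrite('pics/'+f+'.png',s['pixels'][:,:,::-1]); 
    import pickle; pickle.dump(s,open('pics/'+f+'.pkl','wb')); return s
E
python3 - <<'E'
from h import *
s=state(); print(s)
for n in ['scene','top','wrist']:
    d=snap(n,n+'0'); print(n,d['vertical_fov'],d['cx'],d['cy'],np.round(d['R'],3).tolist(),d['t'])
E
```

```text
pics
{'time': 0.0, 'qpos': array([ 9.88499060e-01,  2.07451392e-01,  1.54299279e+00, -1.15981357e-06,
        1.39355467e+00, -1.50495816e-01]), 'joint_vel': array([-4.56007219e-04, -6.53911754e-04, -2.09871527e-05, -8.22600728e-04,
        1.54957513e-03, -5.08124830e-05]), 'joint_efforts': array([ 8.03230469e-04, -3.83011830e+01, -2.91599500e+01, -2.16629469e-04,
        1.03034449e-02,  1.40411322e-05]), 'tcp_pos': array([0.24020926, 0.52154898, 0.23008957]), 'tool_rot': array([ 2.14227074e-01,  9.76783146e-01, -1.12344815e-03, -4.30482043e-04]), 'wrist_force': array([ 1.47307738,  0.6947266 , -0.75089133]), 'moment': array([ 0.01919496, -0.03624415,  0.04767762]), 'width': 0.08530871158023402}
scene 52.58318616504944 327.46292265563034 239.22516901571024 [[-0.36, 0.933, 0.019], [0.677, 0.275, -0.682], [-0.642, -0.233, -0.731]] [ 0.21631848 -0.28353278  1.54273229]
top 57.62011883090746 315.35256357371617 234.55475209186767 [[-0.018, -1.0, 0.002], [-0.993, 0.018, -0.119], [0.119, -0.004, -0.993]] [0.0141971  0.56181716 1.21481029]
wrist 60.416588057614284 314.7984903599855 238.42899437582324 [[0.417, 0.909, -0.001], [0.875, -0.401, 0.273], [0.247, -0.115, -0.962]] [-0.57428392 -0.03598488  0.37704814]
```

View pics/scene0.png

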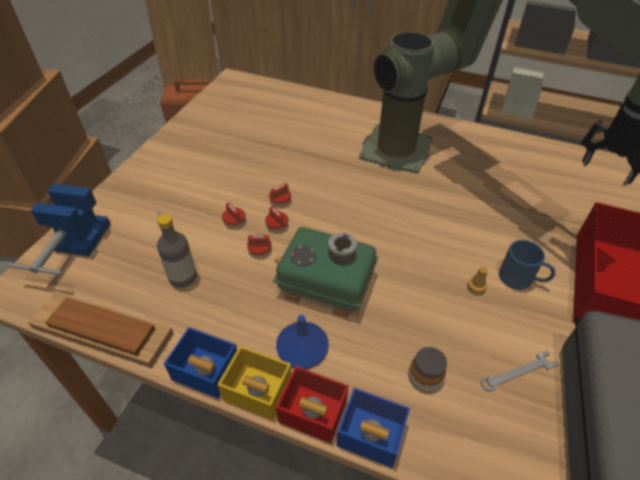

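View pics/top0.png

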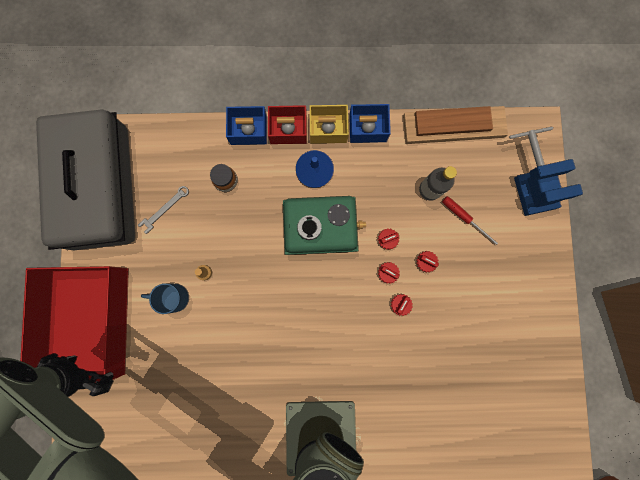

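View pics/wrist0.png

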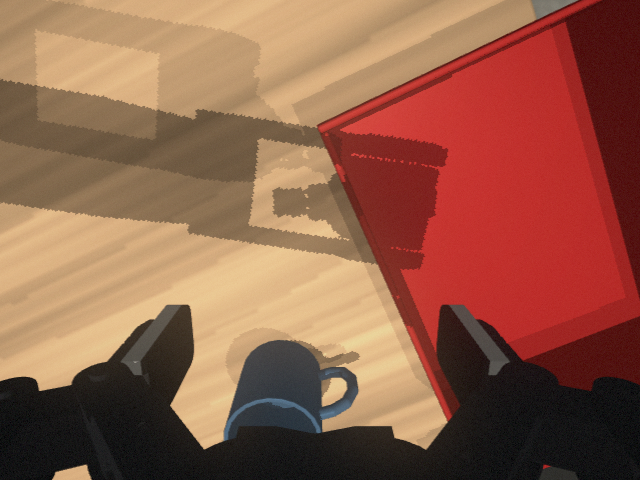

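Top view: four red caps at (388,239), (428,261), (388,272) and (401,304). Robot's right is image right (-y), so (428,261) fits as the cap meant. The neck ring is at (310,227). I'll enlarge both views.

```bash
python3 - <<'E'
import cv2
a=cv2.imread('pics/top0.png'); b=cv2.imread('pics/scene0.png')
r=lambda i,x,y,w,h,s:cv2.resize(i[y:y+h,x:x+w],None,fx=s,fy=s,interpolation=cv2.INTER_CUBIC)
cv2.imwrite('pics/topc.png',r(a,280,190,160,120,5))
cv2.imwrite('pics/scenec.png',r(b,215,175,160,120,5))
E
```

```text
(no output)
```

View pics/topc.png

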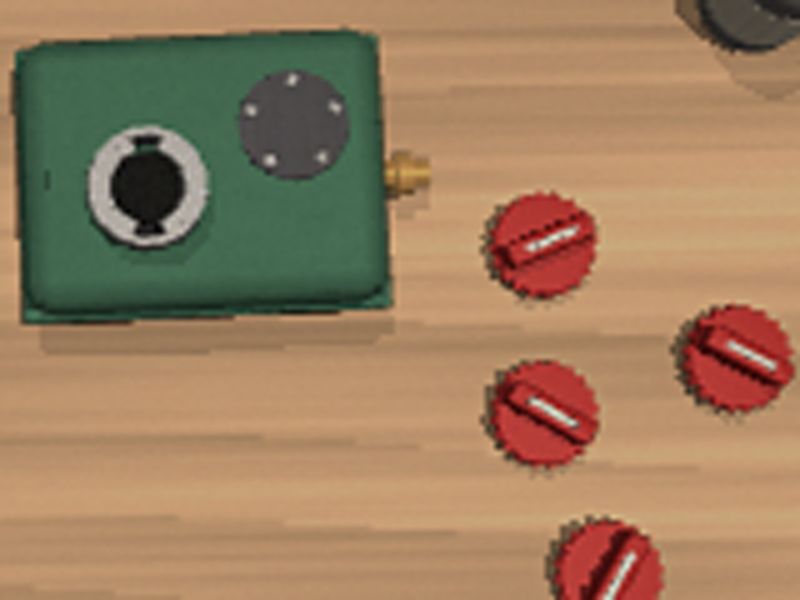

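View pics/scenec.png

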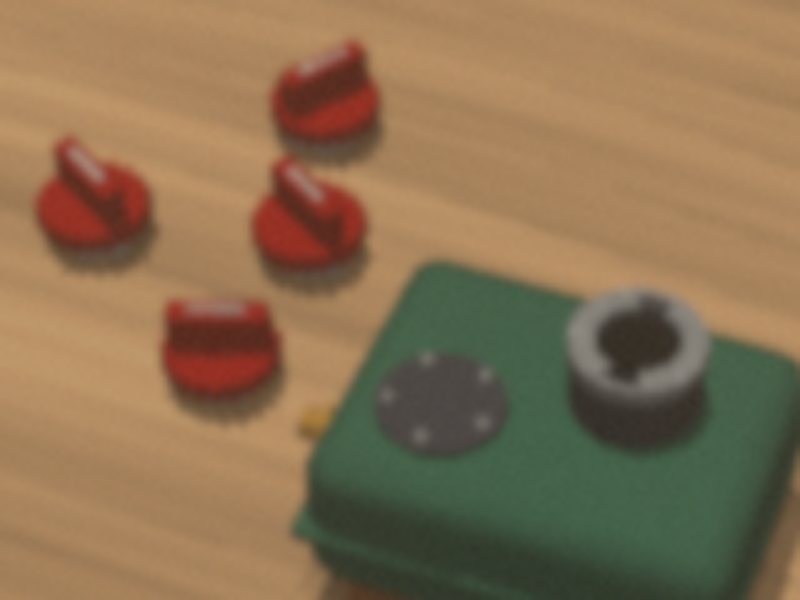

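```bash
cat >> h.py <<'E'
import pickle
def ld(f): return pickle.load(open('pics/'+f+'.pkl','rb'))
def ray(s,px):
    f=240/np.tan(np.radians(s['vertical_fov']/2)); d=np.array([(px[0]-s['cx'])/f,(px[1]-s['cy'])/f,1])
    R=np.array(s['R']); d=R.T@d; return -R.T@np.array(s['t']), d/np.linalg.norm(d)
def tri(obs):
    A=np.zeros((3,3));b=np.zeros(3)
    for s,p in obs:
        o,d=ray(s,p);P=np.eye(3)-np.outer(d,d);A+=P;b+=P@o
    X=np.linalg.solve(A,b)
    return X,[np.linalg.norm((np.eye(3)-np.outer(d,d))@(X-o)) for o,d in [ray(s,p) for s,p in obs]]
def atz(s,p,z):
    o,d=ray(s,p);return o+d*(z-o[2])/d[2]
def proj(s,X):
    f=240/np.tan(np.radians(s['vertical_fov']/2)); c=np.array(s['R'])@X+np.array(s['t']); return np.array([c[0]/c[2]*f+s['cx'],c[1]/c[2]*f+s['cy']])
E
python3 - <<'E'
from h import *
T=ld('top0');S=ld('scene0')
t=lambda x,y:(279.6+x/5,189.6+y/5); s=lambda x,y:(214.6+x/5,174.6+y/5)
print('cap',tri([(T,t(752,354)),(S,s(86,166))]))
print('c3',tri([(T,t(553,412)),(S,s(307,187))]))
print('ring',tri([(T,t(148,187)),(S,s(638,345))]))
print('disc',tri([(T,t(294,125)),(S,s(441,403))]))
for a,b in [((730,342),(775,367))]: 
  p,q=atz(T,t(*a),.052),atz(T,t(*b),.052); print(p,q,np.degrees(np.arctan2(*(q-p)[1::-1])))
for a,b in [((70,146),(103,186))]: 
  p,q=atz(S,s(*a),.052),atz(S,s(*b),.052); print(p,q,np.degrees(np.arctan2(*(q-p)[1::-1])))
p,q=atz(T,t(146,138),.145),atz(T,t(150,233),.145); print(p,q,np.degrees(np.arctan2(*(q-p)[1::-1])))
E
```

```text
cap (array([ 0.48092228, -0.3149352 ,  0.05518369]), [np.float64(0.00014470228345458874), np.float64(0.00014470228345456966)])
c3 (array([ 0.45066469, -0.20254996,  0.05391099]), [np.float64(4.906618649574033e-05), np.float64(4.9066186495718636e-05)])
ring (array([0.5691059 , 0.01969223, 0.14318368]), [np.float64(0.00036226405940380447), np.float64(0.0003622640594038244)])
disc (array([ 0.60606913, -0.05934189,  0.10975428]), [np.float64(0.0003272932299461089), np.float64(0.00032729322994615477)])
[ 0.48799268 -0.30364475  0.052     ] [ 0.47354075 -0.32815373  0.052     ] -120.52608729154777
[ 0.46771301 -0.33230107  0.052     ] [ 0.48813364 -0.30164442  0.052     ] 56.33210486544186
[0.59464757 0.02063474 0.145     ] [0.54457666 0.01938833 0.145     ] -178.57403377629848
```

```bash
python3 - <<'E'
import rig; from h import *
print([n for n in dir(rig) if not n.startswith('_')]); print(getattr(rig,'grip_point_offset',None))
from scipy.spatial.transform import Rotation as Ro
s=state();R=Ro.from_quat(s['tool_rot']).as_matrix()
tgt=np.array([.481,-.315,.20]); print(R, (R.T@(tgt-s['tcp_pos']))*100)
W=ld('wrist0');Rw=np.array(W['R']);c=-Rw.T@W['t']; print('cam in tool',R.T@(c-s['tcp_pos']),'axis',R.T@Rw[2])
E
```

```text
['MotionError', 'finish_job', 'grip_point_offset', 'snapshot', 'state']
0.0187
[[-9.08221756e-01  4.18488100e-01 -9.76141302e-04]
 [ 4.18489156e-01  9.08220568e-01 -1.49210226e-03]
 [ 2.62124568e-04 -1.76366428e-03 -9.99998410e-01]] [-56.8735487  -65.91621641   3.1396207 ]
cam in tool [ 6.90806613e-02 -3.38936774e-05 -1.41462889e-01] axis [-2.72795638e-01  9.45834699e-04  9.62071539e-01]
```

Emit:
drive_tool(increments=[[[-3,-3.5,0,0,0,0.15,100],[-6,-7,0,0,0,0.3,100],[-9,-10.5,0,0,0,0.45,100],[-12,-14,0,0,0,0.6,100],[-15,-17.5,0,0,0,0.75,100],[-18,-21,0,0,0,0.9,100],[-21,-24.5,0,0,0,1.05,100],[-24,-28,0,0,0,1.2,100],[-27,-31.5,0,0,0,1.35,100],[-30,-35,0,0,0,1.5,100],[-33,-38.5,0,0,0,1.6,100],[-36,-42,0,0,0,1.69,100],[-39,-45.5,0,0,0,1.69,100],[-42,-49,0,0,0,1.69,100],[-45,-52.5,0,0,0,1.69,100],[-48,-56,0,0,0,1.69,100],[-51,-59.5,1,0,0,1.69,100],[-54,-63,2,0,0,1.69,100],[-56.9,-65.9,4,0,0,1.69,100],[-56.9,-65.9,6.1,0,0,1.69,100]]])

```text
time: 2.15
tcp_pos: [0.4829, -0.3199, 0.1698]
tool_rot: [0.874, 0.486, 0.0, 0.002]
wrist_force: [0.8, 0.5, -0.3]
width: 0.0856
```

```bash
python3 - <<'E'
from h import *
s=state(); print(s['time'],s['tcp_pos'],s['tool_rot'],s['qpos'],s['joint_vel'].round(3))
snap('wrist','w1')
E
```

```text
2.15 [ 0.48287424 -0.31992053  0.16975782] [8.73808088e-01 4.86266500e-01 1.17553649e-04 2.07426052e-03] [-7.33890106e-01  2.69290480e-01  1.59707831e+00 -1.17037236e-03
  1.27122217e+00 -1.78376993e-01] [ 0.044  0.17   0.285  0.032 -0.364  0.021]
```

View pics/w1.png

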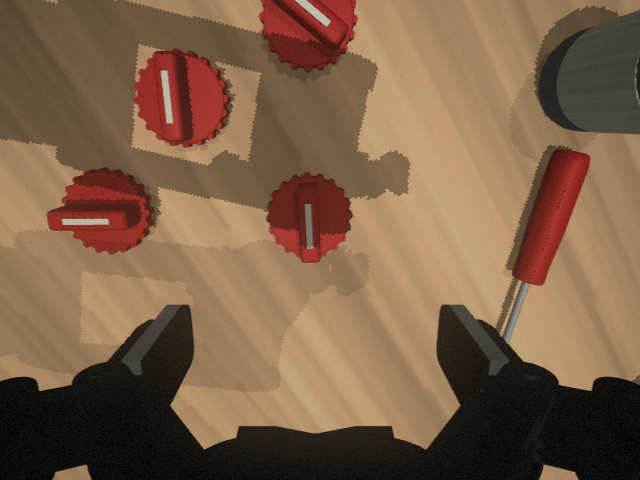

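```bash
python3 - <<'E'
from h import *
d=snap('wrist','w2'); s=state(); print(s['time'],s['tcp_pos'],s['joint_vel'].round(3))
print(proj(d,np.array([.481,-.315,.052])))
i=cv2.imread('pics/w2.png');cv2.imwrite('pics/w2c.png',cv2.resize(i[150:290,230:410],None,fx=4,fy=4,interpolation=cv2.INTER_CUBIC))
T=ld('top0')
for p in [(443,198),(470,221),(495,243)]: print('screwdriver',atz(T,p,.01))
E
```

```text
2.25 [ 0.47922853 -0.31353313  0.16585516] [ 0.026 -0.059 -0.007  0.003  0.032  0.001]
[317.14129715 233.13811624]
screwdriver [ 0.66641594 -0.3742843   0.01      ]
screwdriver [ 0.59651946 -0.4497223   0.01      ]
screwdriver [ 0.53051659 -0.51859936  0.01      ]
```

View pics/w2c.png

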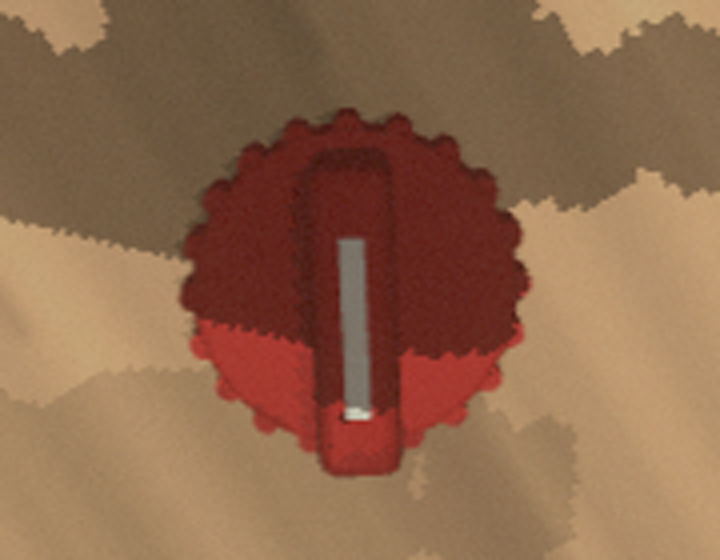

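```bash
python3 - <<'E'
from h import *
from scipy.spatial.transform import Rotation as Ro
d=snap('wrist','w3'); s=state(); print(s['time'],s['tcp_pos'],s['joint_vel'].round(3))
i=cv2.imread('pics/w3.png');g=i[150:290,230:410].astype(int)
m=((g.max(2)-g.min(2))<25)&(g.min(2)>60)
n,l,st,c=cv2.connectedComponentsWithStats(m.astype(np.uint8))
for k in range(1,n):
    if st[k,4]>60: print(st[k],c[k]+[230,150])
k=max(range(1,n),key=lambda k:st[k,4]*(abs(c[k][0]-88)<20))
pts=np.argwhere(l==k)[:,::-1]+[230,150]
w=np.array([atz(d,p,.052) for p in pts]);mu=w.mean(0);u=np.linalg.svd(w-mu)[2][0]
print(mu,np.degrees(np.arctan2(u[1],u[0])),np.ptp((w-mu)@u))
T=ld('top0');print('tri',tri([(T,(279.6+752/5,189.6+354/5)),(d,pts.mean(0))]))
R=Ro.from_quat(s['tool_rot']).as_matrix();print(R.round(4)); print('tool-x yaw',np.degrees(np.arctan2(R[1,0],R[0,0])))
print('delta cm',R.T@(np.array([mu[0],mu[1],.030])-s['tcp_pos'])*100)
E
```

```text
2.3 [ 0.48004247 -0.31341837  0.16780983] [ 0.021 -0.053 -0.024  0.001  0.001 -0.   ]
[ 87  61   7  45 207] [320.69082126 232.43961353]
[ 0.48234608 -0.3141703   0.052     ] -118.92381148539907 0.02920805789623785
tri (array([ 0.4814837 , -0.31617768,  0.04672128]), [np.float64(0.000852274652707986), np.float64(0.0008522746527078861)])
[[ 0.5242  0.8516 -0.0044]
 [ 0.8516 -0.5242  0.0042]
 [ 0.0012 -0.006  -1.    ]]
tool-x yaw 58.3872699711329
delta cm [ 0.03968439  0.31762894 13.77939607]
```

Emit:
drive_tool(increments=[[[0.1,0.1,1.5,0,0,-0.02,100],[0.1,0.1,4,0,0,-0.047,100],[0.1,0.1,7,0,0,-0.047,100],[0.1,0.1,8.5,0,0,-0.047,100],[0.1,0.1,9,0,0,-0.047,100],[0.1,0.1,9,0,0,-0.047,100],[0.1,0.1,9,0,0,-0.047,100],[0.1,0.1,9,0,0,-0.047,100]]])

```text
time: 3.1
tcp_pos: [0.4841, -0.315, 0.082]
tool_rot: [0.861, 0.509, 0.001, 0.002]
wrist_force: [-0.2, -0.1, -0.2]
width: 0.0856
```

```bash
cat > see.py <<'E'
from h import *
import sys
from scipy.spatial.transform import Rotation as Ro
f=sys.argv[1]
d=snap('wrist',f); s=state(); print(s['time'],s['tcp_pos'],s['joint_vel'].round(3),s['wrist_force'].round(2),s['moment'].round(3))
R=Ro.from_quat(s['tool_rot']).as_matrix();print(R.round(4)); print('tool-x yaw',np.degrees(np.arctan2(R[1,0],R[0,0])),s['qpos'].round(3),s['width'])
E
python3 see.py w4
```

```text
3.15 [ 0.48395707 -0.31490157  0.08186841] [0.    0.006 0.006 0.002 0.001 0.   ] [-0.03 -0.06  0.54] [ 0.021 -0.066  0.044]
[[ 4.828e-01  8.757e-01  2.200e-03]
 [ 8.757e-01 -4.828e-01 -2.000e-03]
 [-7.000e-04  2.900e-03 -1.000e+00]]
tool-x yaw 61.12845077863232 [-0.727  0.373  1.664 -0.     1.102 -0.223] 0.08536931205448665
```

View pics/w4.png

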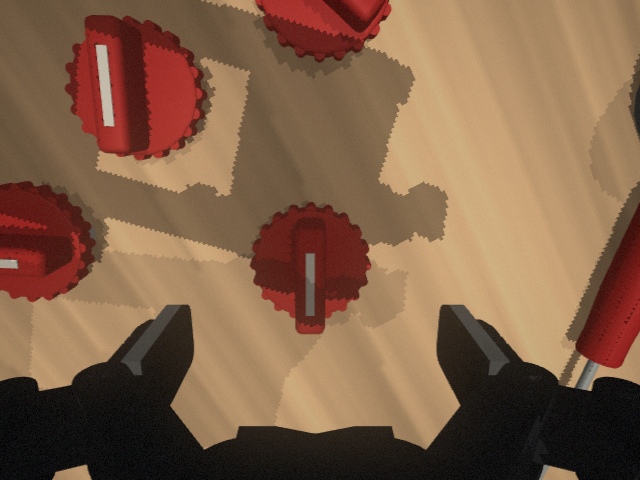

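```bash
python3 - <<'E'
from h import *
from scipy.spatial.transform import Rotation as Ro
d=ld('w4')
i=cv2.imread('pics/w4.png');x0,y0=270,235;g=i[y0:330,x0:350].astype(int)
m=((g.max(2)-g.min(2))<25)&(g.min(2)>60)
n,l,st,c=cv2.connectedComponentsWithStats(m.astype(np.uint8))
k=max(range(1,n),key=lambda k:st[k,4]*(abs(c[k][0]-40)<15)); print(st[k],c[k]+[x0,y0])
pts=np.argwhere(l==k)[:,::-1]+[x0,y0]
w=np.array([atz(d,p,.052) for p in pts]);mu=w.mean(0);u=np.linalg.svd(w-mu)[2][0]
print(mu,np.degrees(np.arctan2(u[1],u[0])),np.ptp((w-mu)@u))
print('tri',tri([(ld('w3'),(320.7,232.4)),(d,pts.mean(0))]),tri([(ld('top0'),(279.6+752/5,189.6+354/5)),(d,pts.mean(0))]))
s=state();R=Ro.from_quat(s['tool_rot']).as_matrix()
print('delta cm',R.T@(np.array([mu[0],mu[1],.030])-s['tcp_pos'])*100)
E
```

```text
[ 36  19   8  62 475] [309.65473684 284.99578947]
[ 0.48194529 -0.31494115  0.052     ] -119.2743137072094 0.02931425117646485
tri (array([ 0.48321559, -0.312734  ,  0.05793747]), [np.float64(1.5375129255208043e-05), np.float64(1.5375129255420035e-05)]) (array([ 0.48120418, -0.31651692,  0.04790635]), [np.float64(0.00021620973053560274), np.float64(0.00021620973053545367)])
delta cm [-0.09702691 -0.18951382  5.1863741 ]
```

Emit:
drive_tool(increments=[[[-0.1,-0.2,1.5,0,0,0,100],[-0.1,-0.2,3.5,0,0,0,100],[-0.1,-0.2,4.8,0,0,0,100],[-0.1,-0.2,5.2,0,0,0,100],[-0.1,-0.2,5.2,0,0,0,60],[-0.1,-0.2,5.2,0,0,0,35],[-0.1,-0.2,5.2,0,0,0,20],[-0.1,-0.2,5.2,0,0,0,0],[-0.1,-0.2,5.2,0,0,0,0],[-0.1,-0.2,5.2,0,0,0,0],[-0.1,-0.2,5.2,0,0,0,0],[-0.1,-0.2,5.2,0,0,0,0]]], squeeze=80)

```text
time: 4.35
tcp_pos: [0.4812, -0.3143, 0.029]
tool_rot: [0.861, 0.508, 0.0, 0.001]
wrist_force: [-0.6, -0.2, 5.2]
width: 0.0123
```

```bash
python3 see.py w5
```

```text
4.4 [ 0.48119062 -0.3143495   0.0289917 ] [-0.     0.    -0.001 -0.    -0.002  0.001] [0.27 1.19 5.45] [0.16  0.125 0.023]
[[ 4.830e-01  8.756e-01  8.000e-04]
 [ 8.756e-01 -4.830e-01 -7.000e-04]
 [-2.000e-04  1.000e-03 -1.000e+00]]
tool-x yaw 61.12096667135542 [-0.729  0.448  1.69   0.     1.003 -0.225] 0.012554940477436535
```

View pics/w5.png

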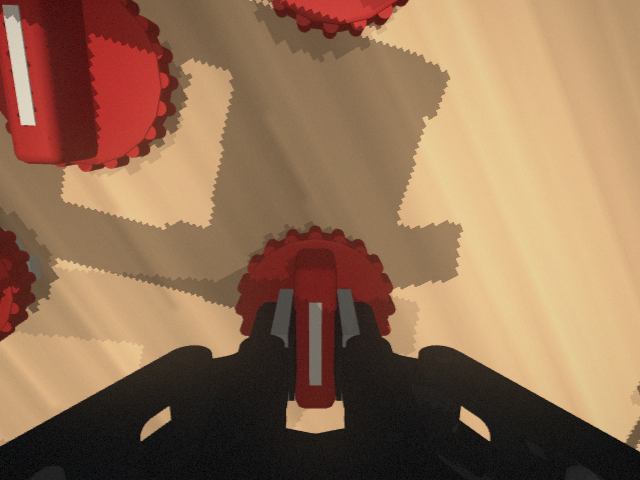

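```bash
cat > bar.py <<'E'
from h import *
import sys
from scipy.spatial.transform import Rotation as Ro
def line(f,x0,y0,x1,y1,z):
    d=ld(f);g=cv2.imread('pics/'+f+'.png')[y0:y1,x0:x1].astype(int)
    m=((g.max(2)-g.min(2))<25)&(g.min(2)>60)
    n,l,st,c=cv2.connectedComponentsWithStats(m.astype(np.uint8))
    k=max(range(1,n),key=lambda k:st[k,4]); pts=np.argwhere(l==k)[:,::-1]+[x0,y0]
    w=np.array([atz(d,p,z) for p in pts]);mu=w.mean(0);u=np.linalg.svd(w-mu)[2][0]
    return st[k],pts.mean(0),mu,np.degrees(np.arctan2(u[1],u[0])),np.ptp((w-mu)@u)
if __name__=='__main__':
    r=line('w5',300,290,328,395,.052);print(r)
    s=state();R=Ro.from_quat(s['tool_rot']).as_matrix(); print('bar in tool mm',R.T@(r[2]-s['tcp_pos'])*1000)
E
python3 bar.py
```

```text
(array([  9,  13,  12,  82, 963], dtype=int32), array([314.61993769, 343.50363448]), array([ 0.48164121, -0.31409038,  0.052     ]), np.float64(-118.78375032521437), np.float64(0.02929743543491579))
bar in tool mm [  0.43975436   0.29328323 -23.00809641]
```

Emit:
drive_tool(increments=[[[0,0,-2,0,0,0,0],[0,0,-6,0,0,0,0],[0,0,-10,0,0,-0.1,0],[0,0,-14,0,0,-0.24,0],[2,-0.5,-17,0,0,-0.38,0],[5,-1.2,-19,0,0,-0.52,0],[8,-2,-21,0,0,-0.66,0],[11,-2.8,-21,0,0,-0.8,0],[14,-3.5,-21,0,0,-0.94,0],[17,-4.2,-21,0,0,-1.08,0],[20,-5,-21,0,0,-1.22,0],[23,-5.8,-21,0,0,-1.36,0],[26,-6.5,-21,0,0,-1.5,0],[28.5,-7.1,-21,0,0,-1.64,0],[30.5,-7.6,-21,0,0,-1.78,0],[32,-8,-21,0,0,-1.92,0],[33,-8.3,-21,0,0,-2.05,0],[33.5,-8.4,-21,0,0,-2.1,0],[33.5,-8.4,-21,0,0,-2.1,0],[33.5,-8.4,-21,0,0,-2.1,0]]])

```text
time: 6.4
tcp_pos: [0.5684, 0.0199, 0.2373]
tool_rot: [-0.012, 1.0, -0.0, -0.001]
wrist_force: [-0.4, -0.4, -1.4]
width: 0.0123
```

Emit:
drive_tool(increments=[[[0,0,0,0,0,0,0],[0,0,0,0,0,0,0],[0,0,0,0,0,0,0]]])

```text
time: 6.7
tcp_pos: [0.569, 0.0195, 0.2383]
tool_rot: [-0.012, 1.0, -0.0, 0.0]
wrist_force: [-0.8, -0.1, -1.0]
width: 0.0121
```

```bash
python3 see.py w6
```

```text
6.75 [0.56896545 0.01959453 0.23830453] [ 0.002  0.    -0.001 -0.     0.001  0.   ] [-0.33 -1.03 -2.48] [ 0.014  0.002 -0.016]
[[-0.9997 -0.0245  0.    ]
 [-0.0245  0.9997 -0.    ]
 [-0.     -0.     -1.    ]]
tool-x yaw -178.5966116077251 [-0.118  0.189  1.548 -0.     1.405 -1.713] 0.01262738998826639
```

View pics/w6.png

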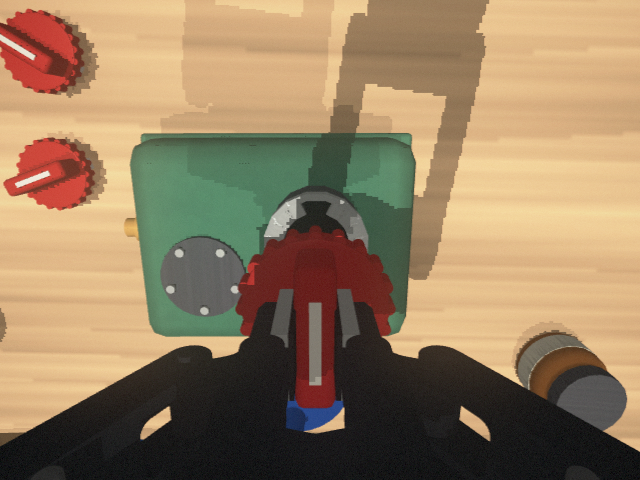

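Emit:
drive_tool(increments=[[[-2,0,0,0,0,0,0],[-5,0,0,0,0,0,0],[-6,0,0,0,0,0,0],[-6,0,0,0,0,0,0],[-6,0,0,0,0,0,0],[-6,0,0,0,0,0,0],[-6,0,0,0,0,0,0]]])

```text
time: 7.45
tcp_pos: [0.6282, 0.0215, 0.2384]
tool_rot: [-0.013, 1.0, 0.0, -0.0]
wrist_force: [0.3, 1.4, -1.1]
width: 0.0124
```

```bash
python3 see.py w7; python3 - <<'E'
from h import *
d=ld('w7');i=cv2.imread('pics/w7.png')
c=np.array([.569,.0197,.143]);print(proj(d,c))
x,y=proj(d,c).astype(int)
cv2.imwrite('pics/w7c.png',cv2.resize(i[max(0,y-60):y+60,x-80:x+80],None,fx=5,fy=5,interpolation=cv2.INTER_CUBIC)); print(x-80,max(0,y-60))
E
```

```text
7.5 [0.62834258 0.02146661 0.23846594] [ 0.001  0.002 -0.004 -0.    -0.002  0.002] [ 0.15 -0.63 -1.62] [ 0.032 -0.007  0.017]
[[-9.997e-01 -2.520e-02 -2.000e-04]
 [-2.520e-02  9.997e-01 -0.000e+00]
 [ 2.000e-04 -0.000e+00 -1.000e+00]]
tool-x yaw -178.5561968756955 [-0.103  0.314  1.393 -0.     1.435 -1.699] 0.012557904505894607
[314.00782751 139.71686432]
234 79
```

View pics/w7c.png

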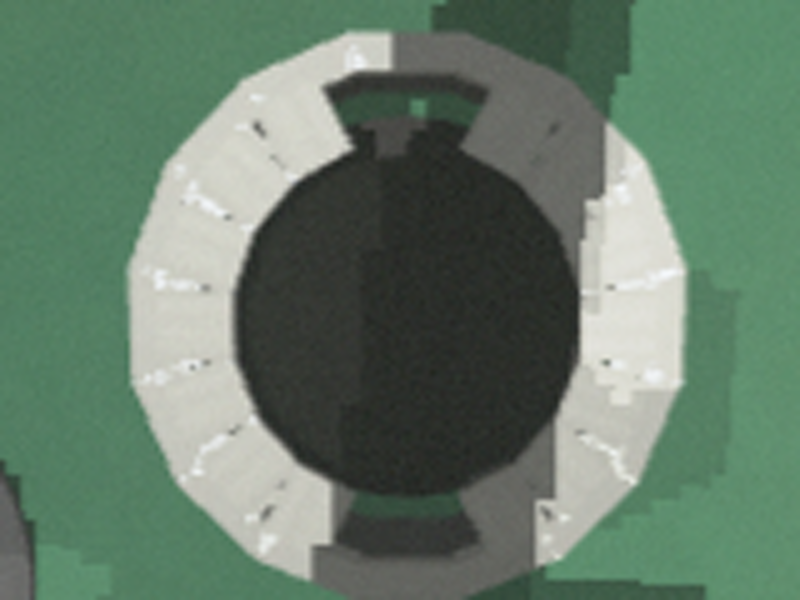

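```bash
python3 - <<'E'
from h import *
d=ld('w7');f=lambda x,y:(233.6+x/5,78.6+y/5)
for z in (.143,.145,.147):
  a,b=atz(d,f(407.5,74),z),atz(d,f(407.5,557),z); l,r=atz(d,f(130,322),z),atz(d,f(687,322),z)
  print(z,(a+b)/2,np.linalg.norm(a-b)*1e3,np.degrees(np.arctan2(*(b-a)[1::-1])),'ring',(l+r)/2,np.linalg.norm(l-r)*1e3)
T=ld('top0')
print(tri([(T,(279.6+148/5,189.6+187/5)),(d,f(407.5,320))]))
print(tri([(T,(279.6+148/5,189.6+187/5)),(ld('scene0'),(214.6+638/5,174.6+345/5)),(d,f(407.5,320))]))
E
```

```text
0.143 [0.57088738 0.02036262 0.143     ] 52.812108476542214 1.5507348871186306 ring [0.57077221 0.02047645 0.143     ] 62.48376468685367
0.145 [0.57078878 0.02035624 0.145     ] 52.366521615760945 1.5507348871186293 ring [0.57067458 0.02046911 0.145     ] 61.95657602955967
0.147 [0.57069019 0.02034987 0.147     ] 51.92093475497956 1.5507348871186313 ring [0.57057696 0.02046178 0.147     ] 61.42938737226567
(array([0.57138354, 0.02030854, 0.12588986]), [np.float64(9.926986328328632e-05), np.float64(9.92698632832779e-05)])
(array([0.56975308, 0.01997289, 0.14380615]), [np.float64(0.0008264630711751704), np.float64(0.0004504850817210282), np.float64(0.000852504428110586)])
```

Emit:
drive_tool(increments=[[[2,0,0,0,0,0,0],[4.5,0,1,0,0,0,0],[5.7,0,2,0,0,0,0],[5.7,0,4,0,0,0,0],[5.7,0,5,0,0,0,0],[5.7,0,5.5,0,0,0,0],[5.7,0,5.5,0,0,0,0],[5.7,0,5.5,0,0,0,0],[5.7,0,5.5,0,0,0,0]]])

```text
time: 8.4
tcp_pos: [0.5729, 0.0199, 0.1843]
tool_rot: [-0.013, 1.0, -0.0, 0.001]
wrist_force: [-0.1, 0.6, -1.7]
width: 0.0125
```

```bash
python3 see.py w8; python3 - <<'E'
from h import *
snap('scene','s8')
i=cv2.imread('pics/s8.png');cv2.imwrite('pics/s8c.png',cv2.resize(i[200:300,280:400],None,fx=6,fy=6,interpolation=cv2.INTER_CUBIC))
E
```

```text
8.45 [0.57277596 0.01991302 0.18419655] [-0.     0.001  0.006 -0.    -0.001 -0.001] [ 0.08 -0.04 -2.07] [ 0.003 -0.014 -0.016]
[[-9.997e-01 -2.520e-02  1.700e-03]
 [-2.520e-02  9.997e-01 -2.000e-04]
 [-1.700e-03 -2.000e-04 -1.000e+00]]
tool-x yaw -178.55375811406375 [-0.116  0.244  1.598  0.     1.299 -1.712] 0.01239491002862872
```

View pics/w8.png

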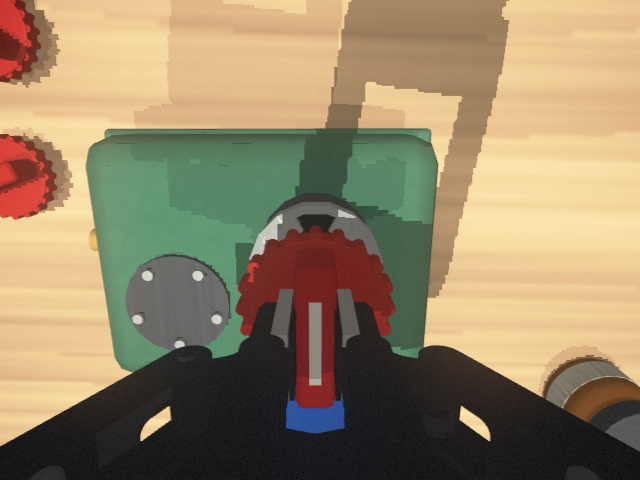

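View pics/s8c.png

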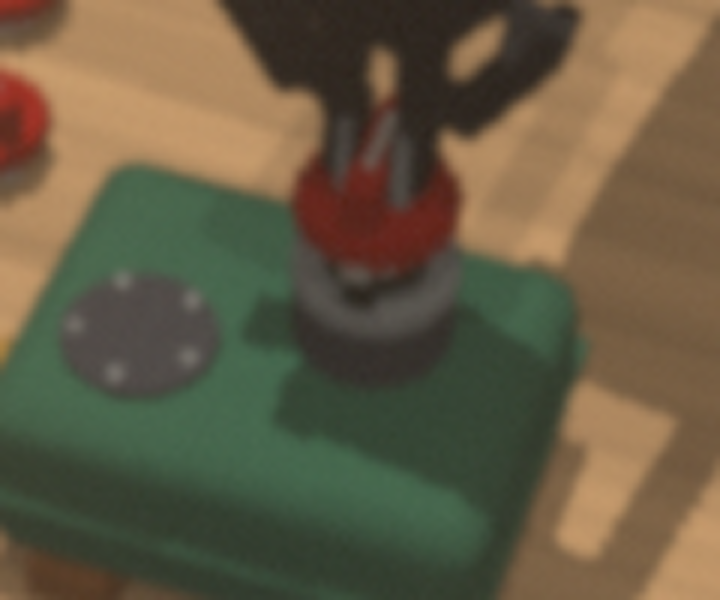

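Emit:
drive_tool(increments=[[[0.1,0,0.1,0,0,0,0],[0.18,0,0.3,0,0,0,0],[0.18,0,0.5,0,0,0,0],[0.18,0,0.7,0,0,0,0],[0.18,0,0.7,0,0,0,0],[0.18,0,0.7,0,0,0,0]]])

```text
time: 9.1
tcp_pos: [0.5701, 0.0199, 0.1761]
tool_rot: [-0.013, 1.0, 0.0, -0.0]
wrist_force: [-0.6, 0.5, -0.4]
width: 0.0124
```

Emit:
drive_tool(increments=[[[0,0,0.1,0,0,0,0],[0,0,0.2,0,0,0,0],[0,0,0.3,0,0,0,0],[0,0,0.4,0,0,0,0],[0,0,0.4,0,0,0,0]]])

```text
time: 9.6
tcp_pos: [0.5701, 0.02, 0.1721]
tool_rot: [-0.013, 1.0, 0.0, -0.0]
wrist_force: [0.4, -0.1, -1.8]
width: 0.0125
```

Emit:
drive_tool(increments=[[[-0.04,0,0.1,0,0,0,0],[-0.06,0,0.2,0,0,0,0],[-0.06,0,0.3,0,0,0,0],[-0.06,0,0.3,0,0,0,0]]])

```text
time: 10.0
tcp_pos: [0.5707, 0.02, 0.1691]
tool_rot: [-0.013, 1.0, 0.0, -0.0]
wrist_force: [0.2, -0.3, -0.9]
width: 0.0128
```

Emit:
drive_tool(increments=[[[0,0,0.1,0,0,0,0],[0,0,0.2,0,0,0,0],[0,0,0.3,0,0,0,0],[0,0,0.3,0,0,0,0]]])

```text
time: 10.4
tcp_pos: [0.5706, 0.02, 0.166]
tool_rot: [-0.013, 1.0, 0.0, -0.0]
wrist_force: [0.2, -0.7, -0.7]
width: 0.0123
```

Emit:
drive_tool(increments=[[[0,0,0.1,0,0,0,0],[0,0,0.2,0,0,0,0],[0,0,0.2,0,0,0,0]]])

```text
time: 10.7
tcp_pos: [0.5711, 0.0199, 0.1648]
tool_rot: [-0.013, 1.0, -0.0, 0.0]
wrist_force: [-0.5, 0.2, 1.3]
width: 0.0126
```

Emit:
drive_tool(increments=[[[0,0,0.1,0,0,0,0],[0,0,0.1,0,0,0,0],[0,0,0.1,0,0,0,0]]])

```text
time: 11.0
tcp_pos: [0.5713, 0.0199, 0.1638]
tool_rot: [-0.013, 1.0, -0.0, 0.001]
wrist_force: [-0.1, -0.1, 1.6]
width: 0.0125
```

```bash
python3 - <<'E'
from h import *
s=state();print(s['tcp_pos'],s['wrist_force'],s['moment'])
snap('scene','s9')
i=cv2.imread('pics/s9.png');cv2.imwrite('pics/s9c.png',cv2.resize(i[200:300,280:400],None,fx=6,fy=6,interpolation=cv2.INTER_CUBIC))
s=state();print(s['tcp_pos'],s['wrist_force'],s['moment'])
E
```

```text
[0.57129755 0.01989513 0.16384024] [-0.1229316  -0.12250693  1.59057961] [ 0.02291616 -0.03462169  0.04686859]
[0.57128785 0.01992153 0.16378199] [0.43255058 0.07419953 2.35199884] [-0.03314493 -0.00765978  0.01315213]
```

View pics/s9c.png

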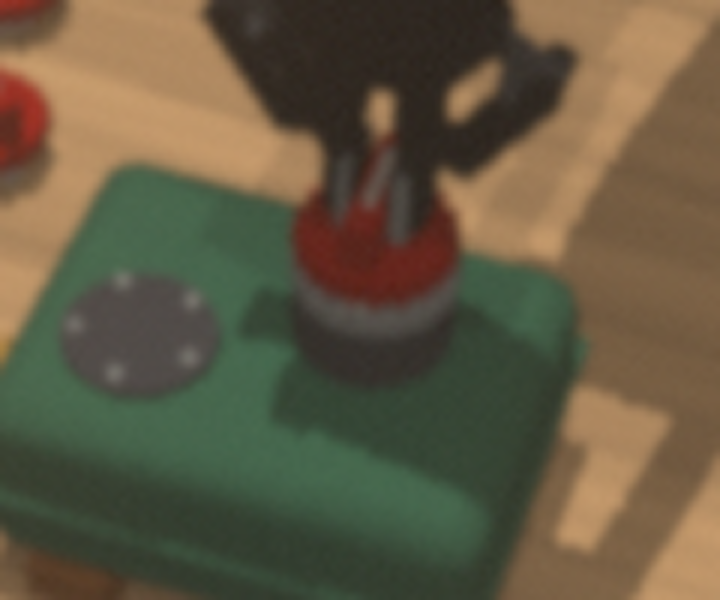

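Emit:
drive_tool(increments=[[[0,0,0.1,0,0,0,0],[0,0,0.1,0,0,0,0],[0,0,0.1,0,0,0,0]]])

```text
time: 11.35
tcp_pos: [0.5713, 0.0199, 0.1627]
tool_rot: [-0.013, 1.0, -0.0, 0.001]
wrist_force: [2.3, -0.5, 2.9]
width: 0.0124
```

Emit:
drive_tool(increments=[[[0,0,0.1,0,0,0,0],[0,0,0.1,0,0,0,0],[0,0,0.1,0,0,0,0]]])

```text
time: 11.65
tcp_pos: [0.5712, 0.0199, 0.1616]
tool_rot: [-0.013, 1.0, -0.0, 0.0]
wrist_force: [1.1, -0.1, 3.2]
width: 0.0125
```

Emit:
drive_tool(increments=[[[0,0,0.1,0,0,0,0],[0,0,0.1,0,0,0,0],[0,0,0.1,0,0,0,0]]])

```text
time: 11.95
tcp_pos: [0.5711, 0.0199, 0.1605]
tool_rot: [-0.013, 1.0, -0.0, 0.0]
wrist_force: [1.6, -0.7, 5.4]
width: 0.012
```

Emit:
drive_tool(increments=[[[0,0,0.05,0,0,0,0],[0,0,0.05,0,0,0,0],[0,0,0.05,0,0,0,0]]])

```text
time: 12.25
tcp_pos: [0.5711, 0.0199, 0.16]
tool_rot: [-0.013, 1.0, -0.0, 0.0]
wrist_force: [1.7, -0.4, 5.3]
width: 0.0128
```

Emit:
drive_tool(increments=[[[0,0,0.05,0,0,0,0],[0,0,0.05,0,0,0,0],[0,0,0.05,0,0,0,0]]])

```text
time: 12.55
tcp_pos: [0.571, 0.0199, 0.1595]
tool_rot: [-0.013, 1.0, -0.0, 0.0]
wrist_force: [1.2, -0.3, 5.7]
width: 0.0121
```

Emit:
drive_tool(increments=[[[0,0,0.05,0,0,0,0],[0,0,0.05,0,0,0,0],[0,0,0.05,0,0,0,0]]])

```text
time: 12.85
tcp_pos: [0.5711, 0.0199, 0.1591]
tool_rot: [-0.013, 1.0, -0.0, 0.0]
wrist_force: [0.1, 1.0, 4.7]
width: 0.0125
```

Emit:
drive_tool(increments=[[[0,0,0.04,0,0,0,0],[0,0,0.04,0,0,0,0],[0,0,0.04,0,0,0,0]]])

```text
time: 13.15
tcp_pos: [0.5711, 0.0199, 0.1588]
tool_rot: [-0.013, 1.0, -0.0, 0.0]
wrist_force: [0.8, 0.8, 5.9]
width: 0.0121
```

Emit:
drive_tool(increments=[[[0,0,0.04,0,0,0,0],[0,0,0.04,0,0,0,0],[0,0,0.04,0,0,0,0]]])

```text
time: 13.45
tcp_pos: [0.5711, 0.0199, 0.1588]
tool_rot: [-0.013, 1.0, -0.0, 0.0]
wrist_force: [1.3, -0.2, 7.2]
width: 0.0125
```

Emit:
drive_tool(increments=[[[0,0,0.04,0,0,0,0],[0,0,0.04,0,0,0,0],[0,0,0.04,0,0,0,0]]])

```text
time: 13.75
tcp_pos: [0.5711, 0.0199, 0.1588]
tool_rot: [-0.013, 1.0, -0.0, 0.0]
wrist_force: [-0.3, -0.2, 9.2]
width: 0.0124
```

Emit:
drive_tool(increments=[[[0,0,-0.1,0,0,0,0],[0,0,-0.14,0,0,0,0],[0,0,-0.14,0,0,0,0]]], squeeze=110)

```text
time: 14.05
tcp_pos: [0.5711, 0.0199, 0.1594]
tool_rot: [-0.013, 1.0, -0.0, 0.0]
wrist_force: [2.1, -0.6, 5.3]
width: 0.0119
```

Emit:
drive_tool(increments=[[[0,0,0,0,0,0.03,0],[0,0,0,0,0,0.06,0],[0,0,0,0,0,0.09,0],[0,0,0,0,0,0.09,0]]])

```text
time: 14.45
tcp_pos: [0.5707, 0.02, 0.1592]
tool_rot: [0.033, 0.999, 0.0, -0.0]
wrist_force: [-0.8, -0.9, 5.2]
width: 0.0116
```

```bash
cat > st.py <<'E'
from h import *
from scipy.spatial.transform import Rotation as Ro
s=state();R=Ro.from_quat(s['tool_rot']).as_matrix()
y=np.degrees(np.arctan2(R[1,0],R[0,0]))%360
print(s['time'],s['tcp_pos'].round(4),s['wrist_force'].round(2),s['moment'].round(3),'turned',round(181.45-y if y>90 else 181.45-y-0,2),'eff6',s['joint_efforts'][5].round(3),'q6',s['qpos'][5].round(3))
E
python3 st.py
```

```text
14.45 [0.5707 0.02   0.1592] [-0.76 -0.94  5.25] [-0.045 -0.137 -0.027] turned 5.19 eff6 0.089 q6 -1.622
```

Emit:
drive_tool(increments=[[[0,0,0,0,0,0.04,0],[0,0,0,0,0,0.08,0],[0,0,0,0,0,0.08,0]]])

```text
time: 14.75
tcp_pos: [0.5706, 0.02, 0.1591]
tool_rot: [0.073, 0.997, 0.0, -0.0]
wrist_force: [0.6, 0.5, 7.5]
width: 0.0117
```

```bash
python3 st.py
```

```text
14.75 [0.5706 0.02   0.1591] [0.59 0.46 7.53] [ 0.005 -0.044 -0.064] turned 9.79 eff6 0.125 q6 -1.542
```

Emit:
drive_tool(increments=[[[0,0,0,0,0,0.04,0],[0,0,0,0,0,0.08,0],[0,0,0,0,0,0.08,0]]])

```text
time: 15.05
tcp_pos: [0.5705, 0.02, 0.1591]
tool_rot: [0.112, 0.994, -0.0, -0.0]
wrist_force: [0.5, 0.2, 6.1]
width: 0.0118
```

```bash
python3 st.py
```

```text
15.05 [0.5705 0.02   0.1591] [0.48 0.2  6.07] [-0.053  0.036 -0.016] turned 14.37 eff6 0.125 q6 -1.462
```

Emit:
drive_tool(increments=[[[0,0,0,0,0,0.04,0],[0,0,0,0,0,0.08,0],[0,0,0,0,0,0.12,0],[0,0,0,0,0,0.12,0]]])

```text
time: 15.45
tcp_pos: [0.5705, 0.02, 0.1591]
tool_rot: [0.172, 0.985, -0.0, -0.0]
wrist_force: [-0.3, -0.6, 5.9]
width: 0.0119
```

```bash
python3 st.py
```

```text
15.45 [0.5705 0.02   0.1591] [-0.26 -0.59  5.87] [-0.048 -0.034 -0.058] turned 21.24 eff6 0.125 q6 -1.342
```

Emit:
drive_tool(increments=[[[0,0,-0.02,0,0,0.02,0],[0,0,-0.04,0,0,0.05,0],[0,0,-0.06,0,0,0.05,0],[0,0,-0.06,0,0,0.05,0]]])

```text
time: 15.85
tcp_pos: [0.5705, 0.02, 0.1596]
tool_rot: [0.196, 0.981, -0.0, -0.0]
wrist_force: [1.2, 0.2, 5.5]
width: 0.012
```

```bash
python3 st.py
```

```text
15.85 [0.5705 0.02   0.1596] [1.19 0.17 5.54] [-0.059 -0.07  -0.046] turned 24.07 eff6 -0.013 q6 -1.292
```

Emit:
drive_tool(increments=[[[0,0,0,0,0,0.03,0],[0,0,0,0,0,0.06,0],[0,0,0,0,0,0.06,0]]])

```text
time: 16.15
tcp_pos: [0.5704, 0.02, 0.1596]
tool_rot: [0.226, 0.974, -0.0, -0.0]
wrist_force: [-0.4, -0.3, 4.8]
width: 0.0121
```

```bash
python3 st.py
```

```text
16.15 [0.5704 0.02   0.1596] [-0.44 -0.3   4.83] [-0.032 -0.017 -0.019] turned 27.54 eff6 0.089 q6 -1.232
```

Emit:
drive_tool(increments=[[[0,0,0,0,0,0.03,0],[0,0,0,0,0,0.06,0],[0,0,0,0,0,0.06,0]]])

```text
time: 16.45
tcp_pos: [0.5704, 0.02, 0.1596]
tool_rot: [0.255, 0.967, -0.0, -0.0]
wrist_force: [-0.1, -0.6, 5.0]
width: 0.0119
```

```bash
python3 st.py
```

```text
16.45 [0.5704 0.02   0.1596] [-0.11 -0.58  4.95] [-0.053 -0.022 -0.029] turned 30.97 eff6 0.089 q6 -1.172
```

Emit:
drive_tool(increments=[[[0,0,0,0,0,0.03,0],[0,0,0,0,0,0.06,0],[0,0,0,0,0,0.06,0]]])

```text
time: 16.75
tcp_pos: [0.5704, 0.02, 0.1596]
tool_rot: [0.284, 0.959, -0.0, -0.0]
wrist_force: [0.2, -0.5, 5.3]
width: 0.0118
```

```bash
python3 st.py
```

```text
16.75 [0.5704 0.02   0.1596] [ 0.22 -0.47  5.28] [-0.05  -0.042 -0.034] turned 34.41 eff6 0.089 q6 -1.112
```

Emit:
drive_tool(increments=[[[0,0,0,0,0,0.03,0],[0,0,0,0,0,0.06,0],[0,0,0,0,0,0.06,0]]])

```text
time: 17.05
tcp_pos: [0.5704, 0.02, 0.1596]
tool_rot: [0.312, 0.95, -0.0, -0.0]
wrist_force: [0.3, -0.4, 5.9]
width: 0.012
```

```bash
python3 st.py
```

```text
17.05 [0.5704 0.02   0.1596] [ 0.27 -0.45  5.85] [-0.041 -0.012  0.005] turned 37.85 eff6 0.089 q6 -1.052
```

Emit:
drive_tool(increments=[[[0,0,0,0,0,0.03,0],[0,0,0,0,0,0.06,0],[0,0,0,0,0,0.06,0]]])

```text
time: 17.35
tcp_pos: [0.5704, 0.02, 0.1596]
tool_rot: [0.341, 0.94, -0.0, -0.0]
wrist_force: [0.7, -0.5, 5.5]
width: 0.0121
```

```bash
python3 st.py
```

```text
17.35 [0.5704 0.02   0.1596] [ 0.73 -0.48  5.47] [-0.039 -0.045 -0.028] turned 41.29 eff6 0.089 q6 -0.992
```

Emit:
drive_tool(increments=[[[0,0,0,0,0,0.03,0],[0,0,0,0,0,0.06,0],[0,0,0,0,0,0.06,0]]])

```text
time: 17.65
tcp_pos: [0.5704, 0.02, 0.1596]
tool_rot: [0.369, 0.93, -0.0, -0.0]
wrist_force: [0.3, 0.0, 5.8]
width: 0.0116
```

```bash
python3 st.py
```

```text
17.65 [0.5704 0.02   0.1596] [0.25 0.02 5.76] [-0.032 -0.002  0.007] turned 44.72 eff6 0.089 q6 -0.932
```

Emit:
drive_tool(increments=[[[0,0,0,0,0,0.03,0],[0,0,0,0,0,0.06,0],[0,0,0,0,0,0.06,0]]])

```text
time: 17.95
tcp_pos: [0.5704, 0.02, 0.1596]
tool_rot: [0.396, 0.918, -0.0, -0.0]
wrist_force: [-1.4, -0.2, 5.0]
width: 0.0117
```

```bash
python3 st.py
```

```text
17.95 [0.5704 0.02   0.1596] [-1.39 -0.22  5.02] [-0.088  0.003  0.001] turned 48.16 eff6 0.089 q6 -0.872
```

Emit:
drive_tool(increments=[[[0,0,0,0,0,0.03,0],[0,0,0,0,0,0.06,0],[0,0,0,0,0,0.06,0]]])

```text
time: 18.25
tcp_pos: [0.5704, 0.02, 0.1595]
tool_rot: [0.424, 0.906, -0.0, -0.001]
wrist_force: [0.6, 1.4, 6.4]
width: 0.0117
```

```bash
python3 st.py
```

```text
18.25 [0.5704 0.02   0.1595] [0.6  1.36 6.37] [ 0.003 -0.01  -0.042] turned 51.6 eff6 0.089 q6 -0.812
```

Emit:
drive_tool(increments=[[[0,0,0,0,0,0.03,0],[0,0,0,0,0,0.06,0],[0,0,0,0,0,0.06,0]]])

```text
time: 18.55
tcp_pos: [0.5704, 0.02, 0.1596]
tool_rot: [0.451, 0.893, -0.0, -0.0]
wrist_force: [0.2, 0.3, 5.3]
width: 0.012
```

```bash
python3 st.py
```

```text
18.55 [0.5704 0.02   0.1596] [0.16 0.34 5.29] [-0.04   0.039  0.003] turned 55.04 eff6 0.088 q6 -0.752
```

Emit:
drive_tool(increments=[[[0,0,0,0,0,0.03,0],[0,0,0,0,0,0.06,0],[0,0,0,0,0,0.06,0]]])

```text
time: 18.85
tcp_pos: [0.5704, 0.02, 0.1596]
tool_rot: [0.477, 0.879, -0.0, -0.0]
wrist_force: [0.8, -0.4, 5.8]
width: 0.012
```

```bash
python3 st.py
```

```text
18.85 [0.5704 0.02   0.1596] [ 0.84 -0.39  5.8 ] [-0.04  0.02 -0.06] turned 58.47 eff6 0.088 q6 -0.692
```

Emit:
drive_tool(increments=[[[0,0,0,0,0,0.03,0],[0,0,0,0,0,0.06,0],[0,0,0,0,0,0.06,0]]])

```text
time: 19.15
tcp_pos: [0.5704, 0.02, 0.1596]
tool_rot: [0.503, 0.864, -0.0, -0.0]
wrist_force: [0.8, -0.2, 5.4]
width: 0.0117
```

```bash
python3 st.py
```

```text
19.15 [0.5704 0.02   0.1596] [ 0.8  -0.16  5.43] [-0.062  0.004 -0.017] turned 61.91 eff6 0.088 q6 -0.632
```

Emit:
drive_tool(increments=[[[0,0,0,0,0,0.03,0],[0,0,0,0,0,0.06,0],[0,0,0,0,0,0.06,0]]])

```text
time: 19.45
tcp_pos: [0.5704, 0.02, 0.1596]
tool_rot: [0.529, 0.849, -0.0, -0.0]
wrist_force: [-0.8, 0.7, 5.8]
width: 0.0121
```

```bash
python3 st.py
```

```text
19.45 [0.5704 0.02   0.1596] [-0.78  0.67  5.82] [-0.061  0.043 -0.042] turned 65.35 eff6 0.088 q6 -0.572
```

Emit:
drive_tool(increments=[[[0,0,0,0,0,0.03,0],[0,0,0,0,0,0.06,0],[0,0,0,0,0,0.06,0]]])

```text
time: 19.75
tcp_pos: [0.5704, 0.02, 0.1596]
tool_rot: [0.554, 0.832, -0.0, -0.0]
wrist_force: [-0.0, -0.2, 5.7]
width: 0.0119
```

```bash
python3 st.py
```

```text
19.75 [0.5704 0.02   0.1596] [-0.04 -0.17  5.72] [-0.016 -0.029  0.019] turned 68.79 eff6 0.09 q6 -0.512
```

Emit:
drive_tool(increments=[[[0,0,0,0,0,0.03,0],[0,0,0,0,0,0.06,0],[0,0,0,0,0,0.06,0]]])

```text
time: 20.05
tcp_pos: [0.5708, 0.02, 0.1596]
tool_rot: [0.579, 0.816, -0.0, -0.0]
wrist_force: [0.6, 0.3, 5.3]
width: 0.0114
```

```bash
python3 st.py
```

```text
20.05 [0.5708 0.02   0.1596] [0.6  0.26 5.26] [ 0.007 -0.152  0.272] turned 72.16 eff6 0.399 q6 -0.453
```

Emit:
drive_tool(increments=[[[0,0,0,0,0,0.03,0],[0,0,0,0,0,0.06,0],[0,0,0,0,0,0.06,0]]])

```text
time: 20.35
tcp_pos: [0.5708, 0.0201, 0.1596]
tool_rot: [0.602, 0.798, -0.0, 0.0]
wrist_force: [1.1, 0.4, 5.0]
width: 0.0119
```

```bash
python3 st.py
```

```text
20.35 [0.5708 0.0201 0.1596] [1.05 0.37 5.04] [ 0.061 -0.111  0.646] turned 75.52 eff6 0.776 q6 -0.394
```

Emit:
drive_tool(increments=[[[0,0,0,0,0,0.03,0],[0,0,0,0,0,0.05,0],[0,0,0,0,0,0.05,0]]])

```text
time: 20.65
tcp_pos: [0.5708, 0.0201, 0.1596]
tool_rot: [0.622, 0.783, -0.0, 0.0]
wrist_force: [0.7, 0.8, 5.4]
width: 0.0119
```

```bash
python3 st.py
```

```text
20.65 [0.5708 0.0201 0.1596] [0.73 0.81 5.37] [ 0.095 -0.206  0.805] turned 78.43 eff6 0.863 q6 -0.344
```

Emit:
drive_tool(increments=[[[0,0,0,0,0,0.03,0],[0,0,0,0,0,0.05,0],[0,0,0,0,0,0.05,0]]])

```text
time: 20.95
tcp_pos: [0.5708, 0.02, 0.1596]
tool_rot: [0.642, 0.767, 0.0, -0.0]
wrist_force: [1.0, 1.1, 5.4]
width: 0.0117
```

```bash
python3 st.py
```

```text
20.95 [0.5708 0.02   0.1596] [0.98 1.07 5.35] [ 0.19  -0.229  0.778] turned 81.34 eff6 0.844 q6 -0.293
```

Emit:
drive_tool(increments=[[[0,0,0,0,0,0.03,0],[0,0,0,0,0,0.05,0],[0,0,0,0,0,0.05,0]]])

```text
time: 21.25
tcp_pos: [0.5709, 0.0201, 0.1596]
tool_rot: [0.661, 0.75, 0.0, -0.0]
wrist_force: [1.6, 1.5, 4.7]
width: 0.012
```

```bash
python3 st.py
```

```text
21.25 [0.5709 0.0201 0.1596] [1.56 1.47 4.7 ] [ 0.203 -0.151  0.588] turned 84.24 eff6 0.66 q6 -0.242
```

Emit:
drive_tool(increments=[[[0,0,0,0,0,0.03,0],[0,0,0,0,0,0.05,0],[0,0,0,0,0,0.05,0]]])

```text
time: 21.55
tcp_pos: [0.5709, 0.02, 0.1596]
tool_rot: [0.68, 0.733, 0.0, -0.0]
wrist_force: [1.1, 1.5, 4.9]
width: 0.0117
```

```bash
python3 st.py
```

```text
21.55 [0.5709 0.02   0.1596] [1.14 1.46 4.87] [ 0.237 -0.228  0.385] turned 87.11 eff6 0.516 q6 -0.192
```

Emit:
drive_tool(increments=[[[0,0,0,0,0,0.03,0],[0,0,0,0,0,0.05,0],[0,0,0,0,0,0.05,0]]])

```text
time: 21.85
tcp_pos: [0.5709, 0.0201, 0.1596]
tool_rot: [0.698, 0.716, 0.0, -0.0]
wrist_force: [1.7, 0.7, 4.2]
width: 0.0122
```

```bash
python3 st.py; python3 see.py w10
```

```text
21.85 [0.5709 0.0201 0.1596] [1.67 0.73 4.21] [ 0.223 -0.272  0.447] turned 89.96 eff6 0.513 q6 -0.143
21.9 [0.5708701  0.02002279 0.15961277] [ 0.     0.001 -0.     0.001 -0.002 -0.001] [1.92 1.89 5.27] [ 0.203 -0.253  0.447]
[[-2.630e-02  9.997e-01  2.000e-04]
 [ 9.997e-01  2.630e-02  2.000e-04]
 [ 2.000e-04  2.000e-04 -1.000e+00]]
tool-x yaw 91.50470438491601 [-0.117  0.266  1.624  0.     1.252 -0.143] 0.011791102900724205
```

View pics/w10.png

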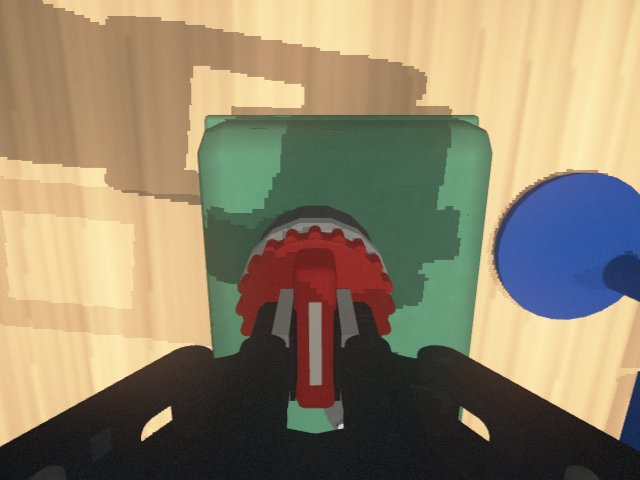

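Emit:
drive_tool(increments=[[[0,0,0,0,0,0.03,0],[0,0,0,0,0,0.03,0],[0,0,-0.03,0,0,0.03,0],[0,0,-0.05,0,0,0.03,0],[0,0,-0.05,0,0,0.03,0]]])

```text
time: 22.4
tcp_pos: [0.5709, 0.02, 0.1597]
tool_rot: [0.708, 0.706, 0.0, -0.0]
wrist_force: [2.9, 1.5, 3.2]
width: 0.0114
```

```bash
python3 st.py
```

```text
22.4 [0.5709 0.02   0.1597] [2.94 1.52 3.16] [ 0.292 -0.615  0.486] turned 91.67 eff6 0.492 q6 -0.113
```

Emit:
drive_tool(increments=[[[0,0,0,0,0,0,0],[0,0,0,0,0,0,0],[0,0,0,0,0,0,15],[0,0,0,0,0,0,20],[0,0,0,0,0,0,25],[0,0,0,0,0,0,30],[0,0,0,0,0,0,45],[0,0,0,0,0,0,60],[0,0,0,0,0,0,60]]], squeeze=20)

```text
time: 23.3
tcp_pos: [0.5706, 0.0199, 0.16]
tool_rot: [0.709, 0.706, -0.0, -0.0]
wrist_force: [-0.3, -0.1, -0.3]
width: 0.0514
```

```bash
python3 st.py; python3 see.py w11
```

```text
23.3 [0.5706 0.0199 0.16  ] [-0.33 -0.11 -0.28] [ 0.073 -0.003 -0.028] turned 91.69 eff6 0.001 q6 -0.112
23.35 [0.5706497  0.01993055 0.1599981 ] [ 0.003 -0.003 -0.001 -0.001 -0.001  0.001] [-0.08  0.33 -0.46] [0.026 0.068 0.025]
[[ 4.1e-03  1.0e+00 -4.0e-04]
 [ 1.0e+00 -4.1e-03 -0.0e+00]
 [-0.0e+00 -4.0e-04 -1.0e+00]]
tool-x yaw 89.76444761460361 [-0.117  0.266  1.623 -0.     1.253 -0.112] 0.0512104252857553
```

View pics/w11.png

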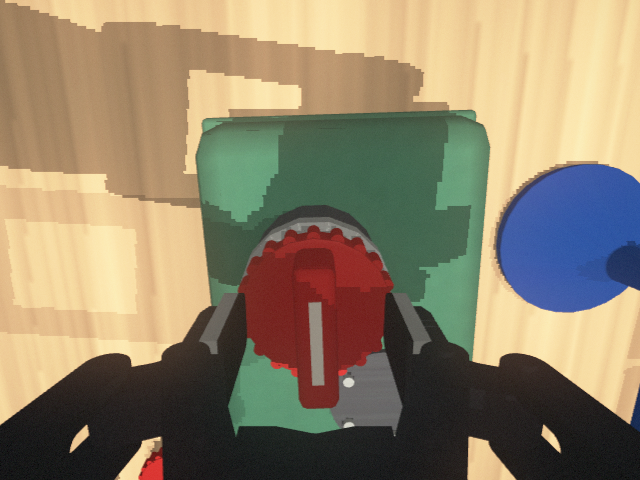

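```bash
python3 - <<'E'
from bar import *
print(line('w11',303,295,332,395,.1833)); print(line('w10',303,295,330,395,.1833))
E
```

```text
(array([  6,   7,  15,  83, 893], dtype=int32), array([316.18029115, 342.99216125]), array([0.57143216, 0.02059408, 0.1833    ]), np.float64(91.97659474690705), np.float64(0.029551154476655614))
(array([  6,   8,  12,  82, 895], dtype=int32), array([315.03798883, 343.17653631]), array([0.57131754, 0.02087547, 0.1833    ]), np.float64(91.75133056805171), np.float64(0.029113825213120344))
```

Emit:
drive_tool(increments=[[[0,0,-0.5,0,0,0,60],[0,0,-2,0,0,0,60],[0,0,-5,0,0,0,80],[0,0,-9,0,0,0,80],[0,0,-12,0,0,0,80],[4,0,-14,0,0,0,80],[7,0,-14,0,0,0,80],[7,0,-14,0,0,0,80],[7,0,-14,0,0,0,80],[7,0,-14,0,0,0,80]]])

```text
time: 24.35
tcp_pos: [0.5709, 0.0892, 0.3002]
tool_rot: [0.709, 0.706, -0.0, 0.0]
wrist_force: [-0.4, -0.2, -0.6]
width: 0.0681
```

```bash
python3 st.py; python3 - <<'E'
from h import *
w=snap('wrist','w12');snap('scene','s12');snap('top','t12')
i=cv2.imread('pics/s12.png');a=cv2.resize(i[200:300,280:380],(400,400),interpolation=cv2.INTER_CUBIC)
j=cv2.imread('pics/t12.png');b=cv2.resize(j[150:310,270:430],(400,400),interpolation=cv2.INTER_CUBIC)
cv2.imwrite('pics/c12.png',np.hstack([a,b])); print(proj(w,np.array([.571,.02,.183])))
E
```

```text
24.35 [0.5709 0.0892 0.3002] [-0.41 -0.18 -0.59] [-0.006 -0.016 -0.009] turned 91.71 eff6 -0.002 q6 0.01
[314.72184999 328.46336717]
```

View pics/c12.png

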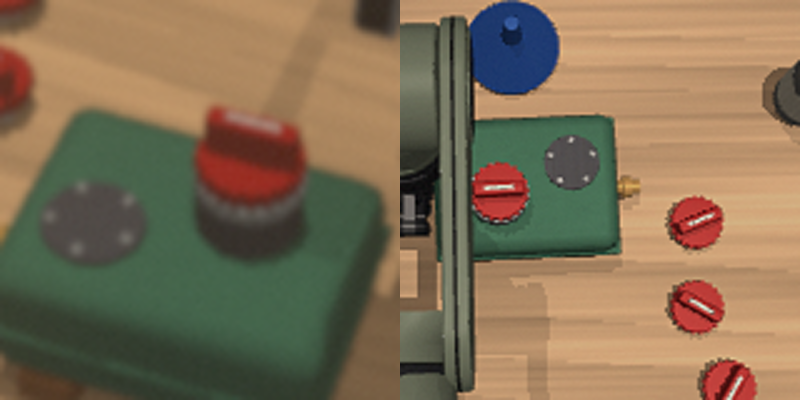

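View pics/w12.png

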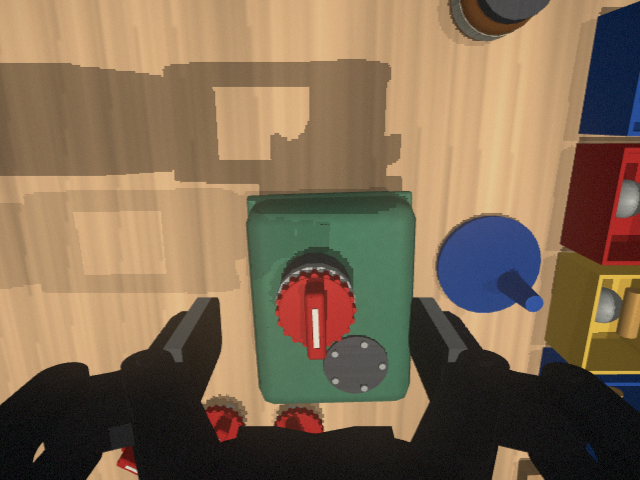

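The wrist view shows the cap level on the neck at (316,310). Its bar runs along y, the gripper is clear, and the other things are unmoved. Handing in.

```bash
python3 - <<'E'
from bar import *
print(line('w12',305,300,330,355,.1833)[2:])
from rig import *
print(finish_job())
E
```

```text
(array([0.57141652, 0.03053995, 0.1833    ]), np.float64(97.53240569667376), np.float64(0.008606541871673382))
the job is handed in; nothing more can be done
None
```

The fuel tank is closed: the cap farthest to the robot's right is locked in the filler neck, the ratchet clicked once, and the job is handed in at about 24.5 s.

- **Fitting:** I set the cap's lugs into the slots and felt for the ring. The shell came down hard on it at a ring height of about 144.8 mm, with about 10 N, and I backed off about 0.6 mm before turning.
- **Turning:** It turned freely to about 69–72°, where the hidden stop lies. The torque then peaked at about 0.8 N m and fell to about 0.4 N m, which I took as one click. The peak is a little over the 0.75 N m that your ratchet and friction figures add up to.
- **Slip:** I stopped well before a second peak. The bar sprang back about 2° when I let go and ended about 89.5° from the slots, so the slip is roughly 17–21° (11–34° wanted).
- **Locking:** Raising the tool 0.5 mm before letting go moved the cap only about 0.1 mm, so the lugs are held under the flange.
- **Final look:** After letting go, the cap sits level on the neck, the gripper is clear with forces near zero, and nothing else visible had moved. The arm hid part of the last top view.
- **Failed check:** My last automatic reading of the bar angle, taken just before handing in, caught only an 8.6 mm piece of the roughly 29 mm white line. I ignored it; the 89.5° comes from the earlier close-up after letting go.

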